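# Clamp a milled block with a cam-lock swing clamp

## Robot

A 6-joint arm with a two-finger parallel gripper is mounted at the origin on a cart in front of the work surface, level with it; the furniture and walls round the work are solid. World frame = base frame: x ahead of the robot, y to its left, z up, the work surface at z = 0. Lengths are in m, angles in rad, forces in N, time in s.
With the tool pointing down it reaches from about 0.35 to 0.875 m from the base axis. Payload 15.5 kg.
Tool frame: the origin (TCP) lies midway between the tips of the shut fingers; the grasp point (between the pads) lies 19 mm behind it; z points along the fingers, y is the line along which they close (so a half turn about z gives the same grasp; the last joint's range is limited). The gripper opens to 85 mm and grips with 20 to 120 N. Pads are 22 mm wide; open, the fingers measure 114 mm over their backs; the gripper's body (76 mm by 85 mm) begins 54 mm behind the grasp point. The pads swing forward as they close: fully open they stand 13 mm farther back than shut.
Start: joints at [1.024, 0.494, 1.345, -0, 1.302, -0.096], TCP at [0.273, 0.562, 0.231] pointing down, gripper open.
Joint ranges: [-2.91, 2.91], [-0.82, 2.16], [0.22, 2.67], [-1.22, 4.37], [0.12, 2.79], [-3.08, 3.08]. Speed limits (rad/s): [1.89, 1.89, 2.57, 3.01, 3.01, 3.01].

## Interface

Orientations are given as a unit quaternion [w, x, y, z].
In Python, from bench import manip, viewer gives the robot as it stands.
- The arm moves only by the tool step_arm, never from a script. Its argument "plan" is a list of rows, each a list of 3 entries, a list of its own where there are three numbers: the shift along the tool's x, y, z in cm, then the turn, a rotation vector about the tool's x, y, z in units of 10 degrees (1.0 is 10 degrees), then the closure, from 0 (fully open) to 1 (shut). A call has 1 to 5 rows; each row shifts and turns the commanded pose from where the row before left it, along the tool's axes as they then stand; what a row does not reach is not made up. A row lasts 1/8 s, in which the tool goes at most 62.5 mm and 10.7 degrees, less where a joint would pass 70% of its speed; a pose out of reach is approached as far as the arm can. A call is refused whole if a number of a shift passes 6.25 or a number of a turn 1, either way. A call with a gripper value outside its range is refused whole. The fingers move at their own pace and stop on an object; the grip force is fixed at half the most. Time passes only in rows, so rows that do not move let the fingers close. It gives the time, the measured TCP pose, the force, the opening and the grip force at its end, in the units of the state.
- manip.state(): the state, without advancing time (a new reading comes with each control period).
- viewer.capture(name): name is "scene" or "side" or "wrist"; returns (picture, depth): 384x512x3 uint8, red, green, blue; 384x512 float32, m along the optical axis (not along the pixel's ray), 0 where there is no reading.
- viewer.get_calibration(name): a dict with "intrinsics" (3x3 intrinsics, pixels), "R" (3x3) and "t" (3): a world point X has camera coordinates R X + t. Camera axes: x right, y down, z forward; pixel columns grow to the right and rows downward; lengths in m; the calibration is good to about 2 mm. The wrist camera is an equidistant fisheye: a pixel r from the principal point sees the ray r / f radians off the axis. A picture is of the moment at which its call begins: read the wrist's pose just before it. get_calibration takes no time and is no camera call; for the wrist camera it gives the pose at the moment of the call.
- manip.hand_in(): hands the job in; it is judged then, once.
The state is a dict: "time": time; "joint_pos": joint angles; "joint_velocities": joint speeds; "tau": joint torques, N m; "ee_pos": TCP position; "tool_rot": TCP orientation; "contact_force": force on the tool from outside, world axes, zero at the start; "torque": the same for the moment, N m; "opening": finger opening in m; "grip_force": force on a finger pad.
Only numpy, scipy, OpenCV 4.12 (cv2) and the standard library are available. Lean on these libraries where they do the work, as an engineer would, in place of code of your own. Each camera call takes 0.05 s, during which the arm holds its last target. There are 200 camera calls.

## Task

Lay the milled aluminium block into the nest of the clamping fixture, then swing the fixture's clamp over it by its upright grip: it rides up over the cam and must then be pressed down into the low notch until the pad sits firmly on the block and the clamp is locked. Feel for the notch and go gently: never force the clamp against the cam or its end wall, or bear down hard on the block, and leave the V block and the collet that stand nearby where they are.

Things in the scene. Friction and masses are not known exactly. Their poses are not given: they have to be found in the camera images.
- fixture: Clamping fixture fixed on the bench; place and yaw differ each time. Origin: on the bench, on the vertical axis of the clamp's spindle. Steel plate 12 mm thick, x -55 to 55 mm, y -53 to 157 mm. Its +y leads from the spindle to the nest. A cam ring (radius 27 to 45 mm) lies on it round the spindle; a post on the axis ends 91 mm above the bench.
- cam (a point): On the spindle axis, 22 mm up. With growing clamp angle the cam ring has: resting flat (22 mm above the bench), ramp (rises 8 mm in 0.53 rad), level crest (30 mm), notch 9 mm wide (floor 17 mm), end wall (38 mm). The ring's setting is not measured and varies: ramp starts at clamp angle 0.27 to 0.97, crest 0.53 later, notch centre 0.95 after the ramp's start.
- nest (a point): Where the seated block's centre lies (28 mm above the bench, 110 mm from the spindle); axes as the fixture's. Pocket 66 mm (x) by 52 mm (y), floor 12 mm, between four aluminium corner angles 21 mm above the bench; the long sides (-y, +y) are open over 40 mm in the middle for fingers. The block's 60 mm length goes along fixture x, either way round.
- block_center (a point): Centre (half-way up) of the loose milled aluminium block, 45 (x) by 60 (y) by 32 mm high, 0.15 to 0.31 kg, two bores; it lies on the bench at the front left, its x axis within 0.7 rad of world +y.
- block: The same block; origin in the middle of its underside.
- clamp (a joint): Angle of the swing clamp about the spindle, rad, counter-clockwise seen from above. At 0 the lever points along fixture -x and the tongue along +x; starts within 0.15 of 0, on the resting flat. At pi/2 the tongue lies along +y over the nest and the lever along -y. Turning friction about 0.1 N m.
- grip (a point): Middle of the clamp's upright black grip: round bar 18 mm thick on the lever, 90 mm from the axis, 57 to 107 mm above the bench at rest (this point 83 mm). It turns and goes up and down with the clamp. The lever below it is 18 mm wide.
- cam_pin (a point): Lower end of the clamp's cam pin (6 mm thick, round end), under the lever, 36 mm from the axis; it rides on the cam ring. The clamp (0.3 kg) slides up to 12 mm up and 7 mm down the spindle from rest, stiffly: 6 N friction, no spring. It stays at its height and enters the notch only if pressed down (over 3 N; 6 to 12 N is good, over 40 N on cam or block is too much).
- pad (a point): Middle of the underside of the pad (14 mm along the tongue, 44 mm across) under the tongue's end, 110 mm from the axis, opposite the lever. Height above the bench: 47 mm on the resting flat, 55 mm on the crest; locked in the notch it rests on the seated block's top at 44 mm.
- v_block: Steel V block, 50 x 60 x 40 mm, a bystander at the front; origin under its centre.
- collet: Spring collet, 29 mm wide, 32 mm high, a bystander behind the fixture; origin under its centre.
There are look-alikes about, which are no part of the job. Leave any red look-alike of the block alone.

How it is judged:
On the way, in this order (a step that is already met when the one before it is completed fails the run):
1. the block lies seated in the nest, let go, while the clamp is still swung aside (horizontal distance between block_center and nest below 0.006 m and z of block_center in the frame of fixture between 0.0255 and 0.0305 m and angle between block_center's own z axis and vertical below 0.05 rad and value of joint clamp below 0.6 rad and contact force between the fingers and block below 0.2 N), for 0.2 s.
2. the clamp is over the block and down in the notch (horizontal distance between block_center and nest below 0.006 m and z of block_center in the frame of fixture between 0.0255 and 0.0305 m and angle between block_center's own z axis and vertical below 0.05 rad and value of joint clamp above 1.1 rad and z of pad in the frame of fixture below 0.0457 m), for 0.2 s.
At the end, for the whole second after the job is handed in: The block is seated in the nest (centre within 6 mm of the nest's centre horizontally and 2.5 mm in height, level within 0.05 rad), the clamp is turned past 1.1 rad and down in the notch with its pad less than 1.7 mm above the block's top level, all at rest (all of step 2 and velocity of joint clamp below 0.05 rad/s and linear speed of block below 0.02 m/s); the robot touches nothing.
It fails at once if the clamp is forced against the cam or its end wall (over 40 N) (contact force between clamp and fixture above 40 N).
It fails at once if the clamp bears on the block with over 40 N (contact force between clamp and block above 40 N).
It fails at once if the steel V block is pushed away (over 3 cm) (distance of v_block from where it was at the start of the episode above 0.03 m).
It fails at once if the spring collet is pushed away (over 3 cm) (distance of collet from where it was at the start of the episode above 0.03 m).
It also fails if it takes over 72 s, if anything falls off the work surface, if the arm or the gripper's body presses on something with over 40 N, if the wrist force passes 120 N, or if a joint passes its speed limit or range.

## Working session

There is one attempt and no reset: what is moved stays moved. The work goes in short steps, Python scripts to look and compute and a tool call to move; the robot and the scene stay as the last step left them, time stands still between calls to the robot, and variables do not carry over. Pictures are saved under pics/ and viewed, at most 10 in all, crops included, and the job is handed in when it is done.

Besides the shell and the picture viewer there is one more tool, called after "Request:" as name([rows], argument=value, ...), one row to a line, values as JSON. step_arm: Moves the arm, as the interface text tells. Its arguments: {"type":"object","properties":{"plan":{"type":"array"}},"required":["plan"]}

```bash
mkdir -p pics; ls
cat > h.py <<'E'
import numpy as np, cv2
from bench import manip, viewer
def snap(name,tag):
    c=viewer.get_calibration(name); p,d=viewer.capture(name)
    np.savez(f'{tag}.npz',p=p,d=d,K=c['intrinsics'],R=c['R'],t=c['t'])
    cv2.imwrite(f'pics/{tag}.png',p[:,:,::-1]); return p,d,c
def load(tag): return np.load(f'{tag}.npz')
def cloud(z):
    d=z['d'];K=z['K'];v,u=np.mgrid[:d.shape[0],:d.shape[1]]
    X=np.stack([(u-K[0,2])/K[0,0]*d,(v-K[1,2])/K[1,1]*d,d],-1)
    W=(X-z['t'])@z['R']; W[d==0]=np.nan; return W
E
python3 - <<'E'
from h import *
a=snap('scene','scene0')[0]; b=snap('side','side0')[0]
for t in('scene0','side0'):
    z=load(t); print(t,-z['R'].T@z['t'])
s=manip.state(); print({k:np.round(v,3) for k,v in s.items()})
E
```

```text
pics
scene0 [-0.02193636 -0.18712484  0.58304841]
side0 [ 0.31127866 -0.74282097  0.49228273]
{'time': np.float64(0.1), 'joint_pos': array([ 1.023,  0.494,  1.346,  0.   ,  1.302, -0.096]), 'joint_velocities': array([ 0.   , -0.002, -0.003,  0.001,  0.003, -0.002]), 'tau': array([ 1.0000e-03, -8.8358e+01, -3.8457e+01, -0.0000e+00,  5.0000e-03,
       -0.0000e+00]), 'ee_pos': array([0.273, 0.562, 0.231]), 'tool_rot': array([-0.   ,  0.224,  0.975, -0.001]), 'contact_force': array([-0.395, -0.023, -0.46 ]), 'torque': array([-0.016,  0.02 , -0.032]), 'grip_force': np.float64(0.0), 'opening': np.float64(0.086)}
```

View pics/scene0.png

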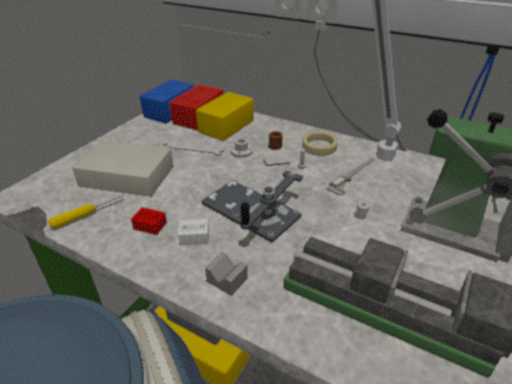

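View pics/side0.png

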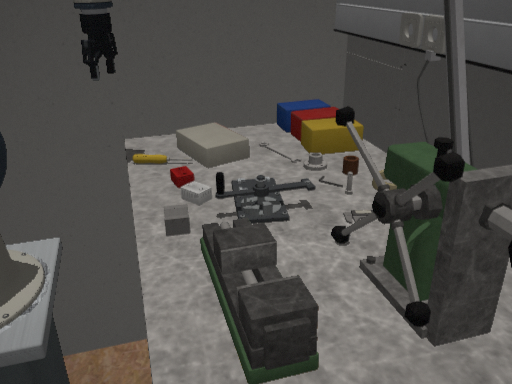

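The scene view shows:
- Milled aluminium block, silver, at (194,231); the red look-alike is at (150,220).
- V block at (227,273).
- Fixture plate around (250,210), with the grip at (245,213), the spindle at (268,190) and the tongue end at (295,178).
- Collet, probably, at (302,158) or (362,210).

I'll confirm the block with a crop and measure.

Run:
```python
from h import *
for t in('scene0','side0'):
    z=load(t); W=cloud(z)
    def near(u,v,r=0): print(t,u,v,np.round(W[v,u],4))
    for q in ([(194,224),(245,205),(268,188),(295,176),(227,262),(302,152),(362,206),(250,225),(225,200)] if t=='scene0' else [(196,188),(220,175),(261,180),(310,184),(176,213),(349,175)]): near(*q)
z=load('scene0'); p=z['p'][130:300,130:380]; cv2.imwrite('pics/crop0.png',cv2.resize(p[:,:,::-1],None,fx=3.2,fy=3.2,interpolation=cv2.INTER_CUBIC))
# block: top pixels
for t in('scene0','side0'):
    z=load(t);W=cloud(z); P=z['p'].astype(int); 
    c=np.array(W[224,194] if t=='scene0' else W[188,196])
    m=(np.abs(W[...,2]-.032)<.006)&(np.hypot(W[...,0]-c[0],W[...,1]-c[1])<.06)&(P[...,0]-P[...,2]<60)
    q=W[m][:,:2].astype(np.float32); print(t,len(q),cv2.minAreaRect(q))
    # plate
```

```text
scene0 194 224 [0.4581 0.2427 0.0302]
scene0 245 205 [0.4847 0.133  0.1051]
scene0 268 188 [0.5758 0.1325 0.0872]
scene0 295 176 [0.6863 0.1212 0.055 ]
scene0 227 262 [0.4042 0.1258 0.0277]
scene0 302 152 [0.8029 0.1566 0.0477]
scene0 362 206 [ 0.6877 -0.0413  0.0291]
scene0 250 225 [0.4876 0.1246 0.056 ]
scene0 225 200 [0.5799 0.2476 0.0088]
side0 196 188 [0.4522 0.2371 0.0321]
side0 220 175 [0.49   0.133  0.1034]
side0 261 180 [0.5789 0.1282 0.0811]
side0 310 184 [0.691  0.1213 0.0581]
side0 176 213 [0.3901 0.1275 0.0321]
side0 349 175 [0.8068 0.1591 0.048 ]
scene0 436 ((0.4507458508014679, 0.2409806251525879), (0.0471482090651989, 0.06036500260233879), 34.3067512512207)
side0 267 ((0.45235931873321533, 0.24322497844696045), (0.04799243062734604, 0.06248655170202255), 37.031002044677734)
```

View pics/crop0.png

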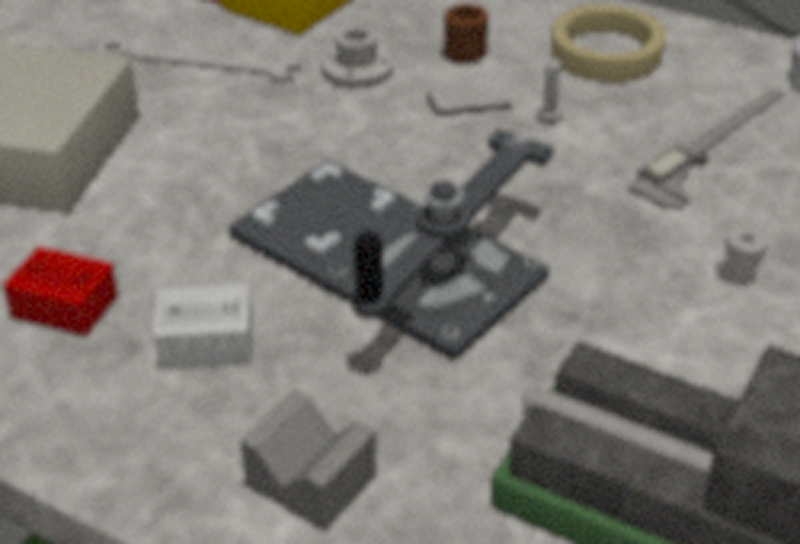

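The crop confirms the silver block with two bores at scene (194,226). The red one is the look-alike. The plate has four bright corner angles on its left half, which is the nest. Next I'll get the fixture yaw from the plate and check the block's orientation.

Run:
```python
from h import *
for t in('scene0','side0'):
    z=load(t);W=cloud(z);P=z['p'].astype(int); g=P.mean(-1)
    m=(W[...,2]>.022)&(W[...,2]<.04)&(np.hypot(W[...,0]-.4515,W[...,1]-.242)<.05)&(P[...,0]-P[...,2]<60)
    q=W[m]; q2=q[np.abs(q[:,2]-.032)<.004][:,:2]
    print(t,'z med',np.median(q[:,2]),cv2.boxPoints(cv2.minAreaRect(q2.astype(np.float32))).round(4).tolist())
    vv,uu=np.nonzero(m); print(cv2.minAreaRect(np.stack([uu,vv],1).astype(np.int32)))
    # plate dark pixels by colour near plate height
    m=(np.abs(W[...,2]-.012)<.012)&(np.hypot(W[...,0]-.58,W[...,1]-.18)<.15)&(g<95)
    n,l,s,c=cv2.connectedComponentsWithStats(m.astype(np.uint8)); k=1+np.argmax(s[1:,4]); m=l==k
    # project to plane z=.012
    C=-z['R'].T@z['t']; vv,uu=np.nonzero(m); r=np.linalg.inv(z['K'])@np.stack([uu,vv,1+0*uu]); d=(z['R'].T@r).T
    X=C+d*((.012-C[2])/d[:,2])[:,None]
    print('plate',m.sum(),cv2.minAreaRect(X[:,:2].astype(np.float32)),cv2.boxPoints(cv2.minAreaRect(X[:,:2].astype(np.float32))).round(4).tolist())
    # nest angles: bright within plate
    # spindle top
    m=(W[...,2]>.082)&(np.hypot(W[...,0]-.58,W[...,1]-.13)<.04); q=W[m]; print('post',q.mean(0).round(4),m.sum())
    m=(W[...,2]>.07)&(np.hypot(W[...,0]-.487,W[...,1]-.133)<.03); q=W[m]; print('grip',q.mean(0).round(4),q[:,2].max(),m.sum())
```

```text
scene0 z med 0.029293952909420277 [[0.41440001130104065, 0.25279998779296875], [0.44830000400543213, 0.20280000567436218], [0.4864000082015991, 0.22859999537467957], [0.45249998569488525, 0.2786000072956085]]
((192.4805450439453, 228.188720703125), (17.029272079467773, 30.003955841064453), 86.42366790771484)
plate 1084 ((0.5857973098754883, 0.2239958643913269), (0.12195669859647751, 0.11327091604471207), 80.73153686523438) [[0.5200999975204468, 0.1729000061750412], [0.6319000124931335, 0.15469999611377716], [0.6514999866485596, 0.2750999927520752], [0.5396999716758728, 0.29330000281333923]]
post [0.5753 0.1314 0.085 ] 38
grip [0.4839 0.1336 0.0901] 0.10509612564500675 151
side0 z med 0.03150085474128749 [[0.41440001130104065, 0.25369998812675476], [0.45190000534057617, 0.20399999618530273], [0.490200012922287, 0.2328999936580658], [0.4526999890804291, 0.2825999855995178]]
((195.79998779296875, 189.09999084472656), (29.4091796875, 14.23024845123291), 18.43494987487793)
plate 943 ((0.5729013085365295, 0.13584499061107635), (0.14310087263584137, 0.13381677865982056), 80.48667907714844) [[0.4950999915599823, 0.0763000026345253], [0.6270999908447266, 0.05420000106096268], [0.6506999731063843, 0.19539999961853027], [0.5187000036239624, 0.2175000011920929]]
post [0.5788 0.1312 0.0866] 34
grip [0.4889 0.1338 0.0895] 0.10706831698859749 141
```

```bash
cat >> h.py <<'E'
from scipy.spatial.transform import Rotation as Ro
def pose():
    s=manip.state(); w=s['tool_rot']; return s['ee_pos'],Ro.from_quat([w[1],w[2],w[3],w[0]])
def plan(target,ydeg,n,clo,start=None):
    """rows (tool axes, cm / 10deg) to a down-pointing pose with tool y at ydeg"""
    p,R=start or pose(); y=np.array([np.cos(np.radians(ydeg)),np.sin(np.radians(ydeg)),0]);zz=np.array([0,0,-1.])
    G=Ro.from_matrix(np.stack([np.cross(y,zz),y,zz],1)); rv=(R.inv()*G).as_rotvec()
    for i in range(n):
        Ri=R*Ro.from_rotvec(rv*i/n); s=Ri.inv().apply((np.array(target)-p)/n)*100
        print([s.round(2).tolist(),(np.degrees(rv/n)/10).round(2).tolist(),clo])
    return np.array(target),G
E
python3 - <<'E'
from h import *
plan((.4515,.242,.13),34,8,0)
z=load('scene0');W=cloud(z);m=(W[...,0]>.35)&(W[...,0]<.75)&(W[...,1]<.02)&(W[...,1]>-.25)&(W[...,2]>.045)
for y in np.arange(-.25,.02,.03):
    k=m&(np.abs(W[...,1]-y)<.015); print(round(y,2),W[k].min(0).round(2) if k.any() else '',W[k].max(0).round(2) if k.any() else '')
E
```

```text
[[-3.76, -2.62, 1.26], [-0.0, 0.0, 0.38], 0]
[[-3.92, -2.37, 1.26], [-0.0, 0.0, 0.38], 0]
[[-4.07, -2.11, 1.26], [-0.0, 0.0, 0.38], 0]
[[-4.2, -1.84, 1.26], [-0.0, 0.0, 0.38], 0]
[[-4.31, -1.56, 1.26], [-0.0, 0.0, 0.38], 0]
[[-4.4, -1.27, 1.26], [-0.0, 0.0, 0.38], 0]
[[-4.48, -0.98, 1.26], [-0.0, 0.0, 0.38], 0]
[[-4.53, -0.68, 1.26], [-0.0, 0.0, 0.38], 0]
-0.25 [ 0.42 -0.25  0.05] [ 0.75 -0.24  0.27]
-0.22 [ 0.42 -0.23  0.05] [ 0.75 -0.21  0.27]
-0.19 [ 0.42 -0.2   0.05] [ 0.75 -0.18  0.27]
-0.16 [ 0.42 -0.17  0.05] [ 0.75 -0.15  0.31]
-0.13 [ 0.42 -0.14  0.05] [ 0.71 -0.12  0.31]
-0.1 [ 0.42 -0.11  0.05] [ 0.51 -0.09  0.11]
-0.07 [ 0.42 -0.08  0.05] [ 0.51 -0.06  0.06]
-0.04 [ 0.42 -0.05  0.05] [ 0.51 -0.03  0.06]
-0.01 [ 0.42 -0.02  0.05] [0.51 0.   0.06]
0.02 [0.42 0.01 0.05] [0.51 0.02 0.06]
```

Request:
step_arm([
  [[-3.8,-2.6,1.3],[0,0,0.4],0],
  [[-3.9,-2.4,1.3],[0,0,0.4],0],
  [[-4.1,-2.1,1.3],[0,0,0.4],0],
  [[-4.2,-1.8,1.3],[0,0,0.4],0],
  [[-4.3,-1.6,1.3],[0,0,0.4],0],
])

```text
time: 0.72
ee_pos: [0.3838, 0.3598, 0.1658]
tool_rot: [-0.0, 0.391, 0.92, -0.0]
contact_force: [1.0, -0.5, -0.5]
opening: 0.0855
grip_force: 0.0
```

Request:
step_arm([
  [[-4.4,-1.2,1.3],[0,0,0.4],0],
  [[-4.5,-1,1.3],[0,0,0.4],0],
  [[-4.5,-0.7,1.2],[0,0,0.2],0],
  [[0,0,0],[0,0,0],0],
  [[0,0,0],[0,0,0],0],
])

```text
time: 1.35
ee_pos: [0.4474, 0.24, 0.1282]
tool_rot: [-0.0, 0.469, 0.883, -0.0]
contact_force: [-0.6, -0.1, 0.2]
opening: 0.0854
grip_force: 0.0
```

Run:
```python
from h import *
p,d,c=snap('wrist','w1'); print(pose()[0],pose()[1].as_matrix().round(3).tolist(),np.array(c['intrinsics']).round(1).tolist())
```

```text
[0.44728074 0.24044004 0.12838701] [[-0.561, 0.828, -0.0], [0.828, 0.561, 0.0], [0.0, 0.0, -1.0]] [[297.3, 0.0, 252.4], [0.0, 297.3, 183.8], [0.0, 0.0, 1.0]]
```

View pics/w1.png

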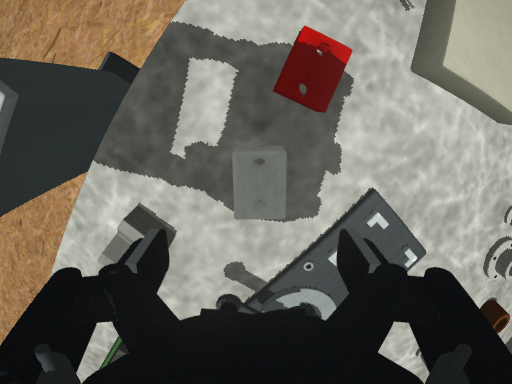

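The wrist view shows the block at (260,184), nearly aligned with the fingers. The red look-alike is at (313,69) and the nest corner angles are around (375,222) and (410,257).

```bash
cat >> h.py <<'E'
def wcloud(z):
    d=z['d'];K=z['K'];v,u=np.mgrid[:d.shape[0],:d.shape[1]]
    uv=np.stack([u,v],-1).reshape(-1,1,2).astype(float)
    n=cv2.fisheye.undistortPoints(uv,K,np.zeros(4)).reshape(*d.shape,2)
    X=np.concatenate([n,np.ones(d.shape+(1,))],-1)*d[...,None]
    W=(X-z['t'])@z['R']; W[d==0]=np.nan; return W
def rect(W,m): 
    r=cv2.minAreaRect(W[m][:,:2].astype(np.float32)); return np.round(r[0],4),np.round(r[1],4),round(r[2],1),int(m.sum()),np.nanmedian(W[m][:,2]).round(4)
E
python3 - <<'E'
from h import *
z=load('w1');W=wcloud(z);P=z['p'].astype(int)
m=(np.abs(W[...,2]-.032)<.008)&(np.hypot(W[...,0]-.4515,W[...,1]-.242)<.05)&(P[...,0]-P[...,2]<60)
print(rect(W,m)); m2=cv2.erode(m.astype(np.uint8),np.ones((3,3)))>0; print(rect(W,m2))
vv,uu=np.nonzero(m);print(uu.min(),uu.max(),vv.min(),vv.max())
m=(P.min(-1)>150)&(W[...,2]>.012)&(W[...,2]<.032)&(np.hypot(W[...,0]-.595,W[...,1]-.24)<.06)
n,l,s,c=cv2.connectedComponentsWithStats(m.astype(np.uint8))
for k in range(1,n):
    if s[k,4]>15: print('angle',c[k].round(),np.nanmean(W[l==k],0).round(4),s[k,4])
plan((.4515,.242,.05),34,2,0)
E
```

```text
(array([0.4521, 0.2421]), array([0.0454, 0.06  ]), 34.7, 3495, np.float64(0.0324))
(array([0.4518, 0.2425]), array([0.0434, 0.059 ]), 34.7, 3021, np.float64(0.0324))
232 286 149 218
angle [378. 221.] [0.57   0.2749 0.0216] 169
angle [410. 257.] [0.6338 0.2646 0.0216] 113
angle [333. 258.] [0.5567 0.2192 0.0215] 59
[[-0.05, 0.22, 3.92], [0.0, -0.0, 0.01], 0]
[[-0.05, 0.22, 3.92], [0.0, -0.0, 0.01], 0]
```

Request:
step_arm([
  [[-0.1,0.5,4],[0,0,-0.06],0],
  [[0,0,4],[0,0,0],0],
  [[0,0,3],[0,0,0],0],
  [[0,0,0],[0,0,0],0],
  [[0,0,0],[0,0,0],0],
])

```text
time: 2.02
ee_pos: [0.4525, 0.2426, 0.0193]
tool_rot: [0.0, 0.464, 0.886, 0.0]
contact_force: [-0.1, -0.5, -0.0]
opening: 0.0852
grip_force: 0.0
```

Request:
step_arm([
  [[0,0,1.5],[0,0,0],0],
  [[0,0,0],[0,0,0],0.3],
  [[0,0,0],[0,0,0],0.8],
  [[0,0,0],[0,0,0],0.8],
  [[0,0,0],[0,0,0],0.8],
])

```text
time: 2.65
ee_pos: [0.4524, 0.2419, 0.0038]
tool_rot: [0.0, 0.464, 0.886, 0.0]
contact_force: [-1.6, 0.3, 5.6]
opening: 0.0438
grip_force: 62.1
```

Request:
step_arm([
  [[0,0,0],[0,0,0],0.8],
  [[0,0,0],[0,0,0],0.8],
  [[0,0,-1.5],[0,0,0],0.8],
  [[0,0,-2],[0,0,0],0.8],
  [[0,0,-2],[0,0,0],0.8],
])

```text
time: 3.28
ee_pos: [0.4522, 0.2418, 0.0597]
tool_rot: [0.0, 0.464, 0.886, 0.0]
contact_force: [0.4, 0.1, -3.1]
opening: 0.0441
grip_force: 61.7
```

Run:
```python
from h import *
plan((.525,.252,.12),-99.25,14,.8)
```

```text
[[-0.24, 0.47, -0.43], [0.0, -0.0, 0.96], 0.8]
[[-0.16, 0.5, -0.43], [0.0, -0.0, 0.96], 0.8]
[[-0.07, 0.52, -0.43], [0.0, -0.0, 0.96], 0.8]
[[0.02, 0.52, -0.43], [0.0, -0.0, 0.96], 0.8]
[[0.1, 0.51, -0.43], [0.0, -0.0, 0.96], 0.8]
[[0.19, 0.49, -0.43], [0.0, -0.0, 0.96], 0.8]
[[0.27, 0.45, -0.43], [0.0, -0.0, 0.96], 0.8]
[[0.34, 0.4, -0.43], [0.0, -0.0, 0.96], 0.8]
[[0.4, 0.34, -0.43], [0.0, -0.0, 0.96], 0.8]
[[0.45, 0.27, -0.43], [0.0, -0.0, 0.96], 0.8]
[[0.49, 0.19, -0.43], [0.0, -0.0, 0.96], 0.8]
[[0.51, 0.1, -0.43], [0.0, -0.0, 0.96], 0.8]
[[0.52, 0.02, -0.43], [0.0, -0.0, 0.96], 0.8]
[[0.52, -0.07, -0.43], [0.0, -0.0, 0.96], 0.8]
```

Request:
step_arm([
  [[-0.2,0.5,-0.9],[0,0,0.96],0.8],
  [[-0.2,0.5,-0.9],[0,0,0.96],0.8],
  [[-0.1,0.5,-0.9],[0,0,0.96],0.8],
  [[0,0.5,-0.9],[0,0,0.96],0.8],
  [[0.1,0.5,-0.9],[0,0,0.96],0.8],
])

```text
time: 3.9
ee_pos: [0.478, 0.2449, 0.1046]
tool_rot: [0.0, 0.786, 0.618, 0.0]
contact_force: [-0.4, 1.3, -2.6]
opening: 0.0439
grip_force: 61.9
```

Request:
step_arm([
  [[0.2,0.5,-0.9],[0,0,0.96],0.8],
  [[0.3,0.5,-0.6],[0,0,0.96],0.8],
  [[0.3,0.4,0],[0,0,0.96],0.8],
  [[0.4,0.3,0],[0,0,0.96],0.8],
  [[0.5,0.3,0],[0,0,0.96],0.8],
])

```text
time: 4.53
ee_pos: [0.5047, 0.2486, 0.1193]
tool_rot: [-0.0, 0.969, 0.245, 0.0]
contact_force: [-0.3, 0.1, -2.1]
opening: 0.0441
grip_force: 61.9
```

Request:
step_arm([
  [[0.5,0.2,0],[0,0,0.96],0.8],
  [[0.5,0.1,0],[0,0,0.96],0.8],
  [[0.5,0,0],[0,0,0.96],0.8],
  [[0.5,0,0],[0,0,0.96],0.8],
  [[0,0,0],[0,0,0],0.8],
])

```text
time: 5.15
ee_pos: [0.5252, 0.2507, 0.1191]
tool_rot: [-0.0, 0.996, -0.084, 0.0]
contact_force: [0.2, 0.4, -2.7]
opening: 0.0438
grip_force: 61.9
```

Run:
```python
from h import *
snap('wrist','w2'); p,R=pose(); print(p,R.as_matrix().round(3).tolist())
z=load('w2');W=wcloud(z);P=z['p'].astype(int)
m=(P.min(-1)>130)&(W[...,2]>.014)&(W[...,2]<.03)&(np.hypot(W[...,0]-.595,W[...,1]-.24)<.065)
n,l,s,c=cv2.connectedComponentsWithStats(m.astype(np.uint8))
for k in range(1,n):
    if s[k,4]>15: print('angle',c[k].round(),np.nanmean(W[l==k],0).round(4),s[k,4])
print(rect(W,m))
for nm,q,r,zlo,zhi in(('grip',(.488,.134),.03,.09,.12),('post',(.577,.131),.02,.08,.1)):
    m=(W[...,2]>zlo)&(W[...,2]<zhi)&(np.hypot(W[...,0]-q[0],W[...,1]-q[1])<r); print(nm,m.sum(),rect(W,m) if m.sum()>3 else '')
```

```text
[0.52491586 0.25071481 0.1189218 ] [[0.986, -0.165, 0.0], [-0.165, -0.986, 0.0], [0.0, -0.0, -1.0]]
angle [212.  58.] [0.6343 0.2641 0.0214] 314
angle [281.  57.] [0.6253 0.2094 0.0214] 303
angle [327. 100.] [0.586  0.1768 0.0167] 50
angle [284. 130.] [0.5667 0.2167 0.0212] 126
angle [308. 150.] [0.5465 0.1988 0.0165] 24
(array([0.6058, 0.2188]), array([0.1196, 0.0576]), 39.1, 819, np.float64(0.0213))
grip 632 (array([0.491 , 0.1381]), array([0.0162, 0.0164]), 83.5, 632, np.float64(0.1031))
post 953 (array([0.58 , 0.134]), array([0.0254, 0.025 ]), 87.3, 953, np.float64(0.0849))
```

View pics/w2.png

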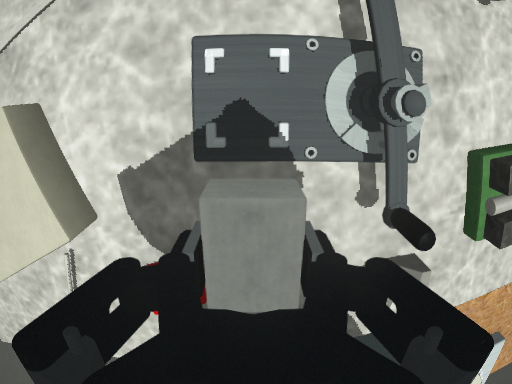

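The wrist view shows the held block at (253,245), the corner angles at (213,60), (280,60), (215,133) and (284,131), the post at (408,103) and the grip at (420,235). Next I'll refine the nest centre from the depth outline.

Run:
```python
from h import *
z=load('w2');W=wcloud(z)
a=np.radians(-9.3); ex=np.array([np.cos(a),np.sin(a)]); ey=np.array([-ex[1],ex[0]]); c0=np.array([.5977,.2424])
f=np.stack([(W[...,:2]-c0)@ex,(W[...,:2]-c0)@ey],-1)
m=(W[...,2]>.0165)&(W[...,2]<.027)&(np.abs(f[...,0])<.05)&(np.abs(f[...,1])<.045)
for sx in(-1,1):
  for sy in(-1,1):
    k=m&(sx*f[...,0]>0)&(sy*f[...,1]>0); q=f[k]
    print(sx,sy,k.sum(),(np.percentile(q,[1,50,99],axis=0)*1000).round(1).tolist() if k.any() else '')
# plate edges
m=(W[...,2]>.008)&(W[...,2]<.017)&(np.abs(f[...,0])<.07)&(f[...,1]<.06)&(f[...,1]>-.03); q=f[m]*1000
print(np.percentile(q,[.5,99.5],axis=0).round(1))
plan((.5977,.2422,.10),-99.3,2,.8)
```

```text
-1 -1 351 [[-40.9, -33.9], [-34.1, -28.0], [-20.3, -18.3]]
-1 1 339 [[-40.5, 18.0], [-33.5, 27.6], [-20.6, 33.3]]
1 -1 345 [[21.0, -34.5], [33.6, -28.7], [40.7, -18.5]]
1 1 350 [[20.7, 17.8], [33.7, 27.6], [41.1, 33.6]]
[[-53.4 -29.5]
 [ 54.1  46.1]]
[[3.66, -0.18, 0.95], [-0.0, -0.0, -0.01], 0.8]
[[3.66, -0.17, 0.95], [-0.0, -0.0, -0.01], 0.8]
```

Request:
step_arm([
  [[3.65,-0.15,0],[0,0,0],0.8],
  [[3.65,-0.15,0],[0,0,0],0.8],
  [[0,0,3],[0,0,0],0.8],
  [[0,0,3],[0,0,0],0.8],
  [[0,0,0],[0,0,0],0.8],
])

```text
time: 5.82
ee_pos: [0.5958, 0.241, 0.0567]
tool_rot: [0.001, 0.997, -0.083, -0.002]
contact_force: [0.2, 0.9, -1.8]
opening: 0.044
grip_force: 62.0
```

Run:
```python
from h import *
print(pose()[0]); plan((.5977,.242,.023),-99.3,2,.8)
```

```text
[0.595838   0.24096551 0.05669114]
[[0.09, -0.07, 1.68], [0.01, 0.01, -0.01], 0.8]
[[0.09, -0.07, 1.68], [0.01, 0.01, -0.01], 0.8]
```

Request:
step_arm([
  [[0.1,-0.1,1.5],[0,0,0],0.8],
  [[0,0,1],[0,0,0],0.8],
  [[0,0,0.4],[0,0,0],0.8],
  [[0,0,0],[0,0,0],0.8],
  [[0,0,0],[0,0,0],0.8],
])

```text
time: 6.45
ee_pos: [0.5989, 0.2423, 0.0297]
tool_rot: [-0.0, 0.996, -0.084, 0.0]
contact_force: [0.2, 0.4, -3.2]
opening: 0.0439
grip_force: 62.3
```

Request:
step_arm([
  [[-0.1,0,0.5],[0,0,0],0.8],
  [[0,0,0.4],[0,0,0],0.8],
  [[0,0,0.3],[0,0,0],0.8],
  [[0,0,0.1],[0,0,0],0.8],
  [[0,0,0],[0,0,0],0.8],
])

```text
time: 7.08
ee_pos: [0.5977, 0.2424, 0.0162]
tool_rot: [0.0, 0.996, -0.084, -0.0]
contact_force: [-0.7, 0.0, -2.7]
opening: 0.044
grip_force: 62.3
```

Request:
step_arm([
  [[0,0,0.04],[0,0,0],0.8],
  [[0,0,0],[0,0,0],0.5],
  [[0,0,0],[0,0,0],0.15],
  [[0,0,0],[0,0,0],0.15],
  [[0,0,0],[0,0,0],0.15],
])

```text
time: 7.7
ee_pos: [0.5978, 0.2425, 0.016]
tool_rot: [-0.0, 0.996, -0.084, 0.0]
contact_force: [-0.1, -0.1, 0.0]
opening: 0.0726
grip_force: 0.0
```

Request:
step_arm([
  [[0,0,-3],[0,0,0],0.15],
  [[0,0,-5],[0,0,0],0.15],
  [[-2,0,-5],[0,0,0],0.15],
  [[-4,0,0],[0,0,0],0.15],
  [[0,0,0],[0,0,0],0.15],
])

```text
time: 8.32
ee_pos: [0.5363, 0.2529, 0.1466]
tool_rot: [0.0, 0.996, -0.084, -0.0]
contact_force: [0.3, -0.1, 0.2]
opening: 0.0728
grip_force: 0.0
```

Run:
```python
from h import *
snap('wrist','w3'); print(pose()[0])
z=load('w3');W=wcloud(z)
a=np.radians(-9.3); ex=np.array([np.cos(a),np.sin(a)]); ey=np.array([-ex[1],ex[0]]); c0=np.array([.5977,.2420])
m=(W[...,2]>.038)&(W[...,2]<.05)&(np.hypot(W[...,0]-c0[0],W[...,1]-c0[1])<.05); print('block',rect(W,m))
m=(W[...,2]>.1)&(W[...,2]<.115)&(np.hypot(W[...,0]-.49,W[...,1]-.136)<.03); print('grip',rect(W,m))
m=(W[...,2]>.08)&(W[...,2]<.1)&(np.hypot(W[...,0]-.58,W[...,1]-.133)<.025); print('post',rect(W,m))
print('axis from nest',c0-.11*ey)
```

```text
[0.53774389 0.25276644 0.14630517]
block (array([0.5978, 0.2413]), array([0.0457, 0.0595]), 80.5, 3599, np.float64(0.0445))
grip (array([0.4911, 0.1379]), array([0.0156, 0.0154]), 70.3, 323, np.float64(0.1054))
post (array([0.5799, 0.1341]), array([0.0254, 0.0251]), 19.8, 757, np.float64(0.0852))
axis from nest [0.57992358 0.13344587]
```

View pics/w3.png

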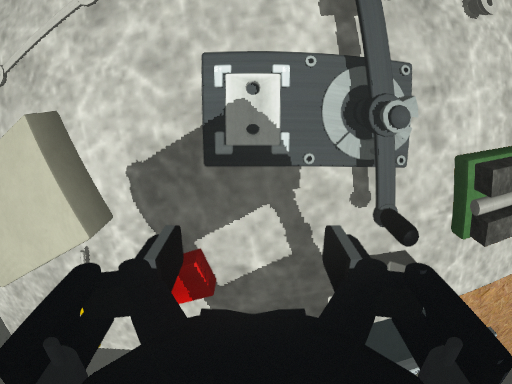

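The view shows the block seated in the nest at (253,110) and let go, with the clamp still aside. I'll read the cam profile from the depth of both wrist pictures.

Run:
```python
from h import *
a=np.radians(-9.3); ex=np.array([np.cos(a),np.sin(a)]); ey=np.array([-ex[1],ex[0]]); A=np.array([.5799,.1337])
for t in('w2','w3','scene0','side0'):
    z=load(t);W=(wcloud if t[0]=='w' else cloud)(z)
    d=W[...,:2]-A; fx=d@ex; fy=d@ey; r=np.hypot(fx,fy); th=(np.arctan2(fy,fx)-np.pi)%(2*np.pi)
    m=(r>.029)&(r<.044)&(W[...,2]<.042)
    print(t,' '.join(f'{x:.2f}:{np.median(W[k][:,2])*1e3:.0f}({k.sum()})' for x in np.arange(.05,2.5,.1) if (k:=m&(np.abs(th-x)<.05)).sum()>1))
z=load('w3'); p=z['p'][50:230,300:440]; cv2.imwrite('pics/crop3.png',cv2.resize(p[:,:,::-1],None,fx=3.3,fy=3.3,interpolation=cv2.INTER_CUBIC))
```

```text
w2 0.05:23(96) 0.15:22(46) 0.25:22(14) 0.75:27(7) 0.85:28(36) 0.95:30(53) 1.05:30(46) 1.15:30(31) 1.25:30(20) 1.55:38(7) 1.65:39(16) 1.75:38(20) 1.85:39(24) 1.95:38(34) 2.05:32(33) 2.15:17(18) 2.25:17(19) 2.35:17(7)
w3 0.05:23(75) 0.15:22(32) 0.25:22(8) 0.75:27(13) 0.85:28(37) 0.95:29(42) 1.05:30(35) 1.15:30(22) 1.25:31(17) 1.35:31(3) 1.55:39(9) 1.65:39(26) 1.75:38(31) 1.85:38(32) 1.95:38(46) 2.05:28(74) 2.15:16(29) 2.25:16(24) 2.35:17(15) 2.45:17(6)
scene0 0.05:20(4) 0.15:26(15) 0.25:21(11) 0.35:20(8) 0.45:20(7) 0.55:21(9) 0.65:23(5) 0.75:24(10) 0.85:25(9) 0.95:26(8) 1.05:28(8) 1.15:27(9) 1.25:27(8) 1.35:14(2) 1.45:22(14) 1.55:27(37) 1.65:35(16) 1.75:35(10) 1.85:35(13) 1.95:-664(12) 2.05:-665(4) 2.15:-667(5) 2.25:-667(4) 2.35:-666(6) 2.45:-667(2)
side0 0.05:24(9) 0.15:30(23) 0.25:21(9) 0.35:22(7) 0.45:21(5) 0.55:20(3) 0.65:24(10) 0.75:22(12) 0.85:22(13) 0.95:23(11) 1.05:24(18) 1.15:25(16) 1.25:24(24) 1.35:16(9) 1.45:17(8) 1.55:22(25) 1.65:25(23) 1.75:29(23) 1.85:31(22) 1.95:30(18) 2.05:22(13) 2.15:12(4) 2.25:16(8) 2.35:16(3) 2.45:15(9)
```

View pics/crop3.png

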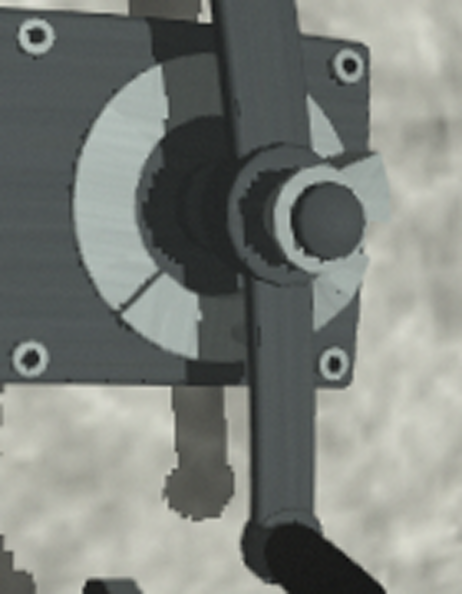

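The depth profile shows the crest from about 0.95 rad, the notch at about 1.27–1.52 (centre about 1.40) and the end wall above that. I'll approach the grip next.

Run:
```python
from h import *
plan((.4905,.138,.146),-92.7,3,.65)
```

```text
[[-0.91, 4.04, 0.01], [-0.0, -0.0, -0.23], 0.65]
[[-1.07, 4.0, 0.01], [-0.0, -0.0, -0.23], 0.65]
[[-1.23, 3.95, 0.01], [-0.0, -0.0, -0.23], 0.65]
```

Request:
step_arm([
  [[-0.9,4,0],[0,0,-0.23],0.65],
  [[-1.1,4,0],[0,0,-0.23],0.65],
  [[-1.2,4,0],[0,0,-0.2],0.65],
  [[0,0,0],[0,0,0],0.65],
  [[0,0,0],[0,0,0],0.65],
])

```text
time: 9.0
ee_pos: [0.4923, 0.1376, 0.1458]
tool_rot: [-0.0, 1.0, -0.027, 0.0]
contact_force: [0.4, 0.5, -0.1]
opening: 0.0302
grip_force: 0.0
```

```bash
cat >> h.py <<'E'
A=np.array([.5799,.1337])
def gpos(th,z=.075,r=.0895):
    a=np.radians(170.7)+th; return (A[0]+r*np.cos(a),A[1]+r*np.sin(a),z),np.degrees(a)+90-360
E
python3 - <<'E'
from h import *
print(pose()[0]); g=gpos(.115);print(g)
plan(*g,2,.65)
E
```

```text
[0.49232794 0.13761209 0.14581672]
((np.float64(0.4905001661756955), np.float64(0.13793316810282136), 0.075), np.float64(-92.71098535599549))
[[-0.09, -0.01, 3.54], [-0.0, -0.0, -0.02], 0.65]
[[-0.09, -0.01, 3.54], [-0.0, -0.0, -0.02], 0.65]
```

Request:
step_arm([
  [[-0.1,0,2.5],[0,0,0],0.65],
  [[-0.1,0,1.5],[0,0,0],0.65],
  [[0,0,1.5],[0,0,0],0.65],
  [[0,0,1.5],[0,0,0],0.65],
  [[0,0,0],[0,0,0],0.65],
])

```text
time: 9.62
ee_pos: [0.489, 0.1378, 0.0748]
tool_rot: [0.0, 1.0, -0.027, -0.001]
contact_force: [-0.1, -0.3, 0.4]
opening: 0.0297
grip_force: 0.0
```

Request:
step_arm([
  [[0,0,0],[0,0,0],0.75],
  [[0,0,0],[0,0,0],0.75],
  [[0,0,0],[0,0,0],0.75],
])

```text
time: 10.0
ee_pos: [0.4897, 0.1377, 0.0763]
tool_rot: [-0.0, 1.0, -0.027, 0.0]
contact_force: [-0.5, 0.4, -0.7]
opening: 0.0214
grip_force: 0.0
```

Run:
```python
from h import *
print(pose()[0])
st=None
for th in np.arange(.215,1.02,.1):
    g=gpos(th); st=plan(*g,1,.75,st)
```

```text
[0.48965639 0.13774001 0.07627532]
[[0.13, 0.87, 0.13], [-0.0, -0.0, -0.61], 0.75]
[[0.04, 0.89, 0.0], [0.0, 0.0, -0.57], 0.75]
[[0.04, 0.89, 0.0], [0.0, 0.0, -0.57], 0.75]
[[0.04, 0.89, 0.0], [0.0, 0.0, -0.57], 0.75]
[[0.04, 0.89, 0.0], [0.0, 0.0, -0.57], 0.75]
[[0.04, 0.89, 0.0], [0.0, 0.0, -0.57], 0.75]
[[0.04, 0.89, 0.0], [0.0, 0.0, -0.57], 0.75]
[[0.04, 0.89, 0.0], [0.0, 0.0, -0.57], 0.75]
[[0.04, 0.89, 0.0], [0.0, 0.0, -0.57], 0.75]
```

Request:
step_arm([
  [[0.1,0.45,0.1],[0,0,-0.3],0.75],
  [[0,0.45,0],[0,0,-0.3],0.75],
  [[0.02,0.45,0],[0,0,-0.29],0.75],
  [[0.02,0.45,0],[0,0,-0.29],0.75],
  [[0.02,0.45,0],[0,0,-0.29],0.75],
])

```text
time: 10.62
ee_pos: [0.4924, 0.1152, 0.0752]
tool_rot: [-0.0, 0.995, 0.102, 0.0]
contact_force: [-0.7, 1.2, 0.0]
opening: 0.0211
grip_force: 0.6
```

Request:
step_arm([
  [[0.02,0.45,0],[0,0,-0.29],0.75],
  [[0.02,0.45,0],[0,0,-0.29],0.75],
  [[0.02,0.45,0],[0,0,-0.29],0.75],
  [[0.02,0.45,0],[0,0,-0.29],0.75],
  [[0.02,0.45,0],[0,0,-0.29],0.75],
])

```text
time: 11.25
ee_pos: [0.4996, 0.0947, 0.0753]
tool_rot: [-0.0, 0.974, 0.227, 0.0]
contact_force: [-3.3, 8.9, 6.7]
opening: 0.0216
grip_force: 4.8
```

```bash
cat >> h.py <<'E'
def rep():
    s=manip.state(); d=s['ee_pos'][:2]-A; th=np.arctan2(d[1],d[0])-np.radians(170.7); th=(th+np.pi)%(2*np.pi)-np.pi
    p,R=pose(); y=R.as_matrix()[:,1]; F=s['contact_force']
    print('theta',th.round(3),'r',np.hypot(*d).round(4),'z',p[2].round(4),'ydeg',np.degrees(np.arctan2(y[1],y[0])).round(1),'want',(170.7+np.degrees(th)-270).round(1),'F tool',R.inv().apply(F).round(1))
E
python3 -c "
from h import *
rep()"
```

```text
theta 0.615 r 0.0893 z 0.0753 ydeg -63.8 want -64.1 F tool [ 1.  -9.4 -6.7]
```

Request:
step_arm([
  [[0.02,0.3,-0.15],[0,0,-0.2],0.75],
  [[0.02,0.4,-0.1],[0,0,-0.26],0.75],
  [[0.02,0.4,-0.1],[0,0,-0.26],0.75],
])

```text
time: 11.62
ee_pos: [0.5052, 0.085, 0.0784]
tool_rot: [-0.0, 0.958, 0.287, -0.0]
contact_force: [-3.0, 4.5, -3.0]
opening: 0.0213
grip_force: 2.2
```

```bash
python3 -c "
from h import *
rep()"
```

```text
theta 0.74 r 0.0892 z 0.0784 ydeg -56.6 want -56.9 F tool [-0.1 -5.4  3. ]
```

Lifting along with the ramp reduces the force, so I'll continue to the crest.

Request:
step_arm([
  [[0.02,0.4,-0.1],[0,0,-0.26],0.75],
  [[0.02,0.4,-0.1],[0,0,-0.26],0.75],
  [[0.02,0.4,-0.1],[0,0,-0.26],0.75],
  [[0.02,0.4,-0.1],[0,0,-0.26],0.75],
  [[0.02,0.4,-0.1],[0,0,-0.26],0.75],
])

```text
time: 12.25
ee_pos: [0.5179, 0.0699, 0.0833]
tool_rot: [-0.0, 0.919, 0.394, -0.001]
contact_force: [-3.7, 2.4, -3.0]
opening: 0.0211
grip_force: 2.2
```

Request:
step_arm([
  [[0.02,0.3,0],[0,0,-0.2],0.75],
  [[0.02,0.3,0],[0,0,-0.2],0.75],
  [[0.02,0.3,0],[0,0,-0.2],0.75],
  [[0,0.3,0],[0,0,-0.2],0.75],
])

```text
time: 12.75
ee_pos: [0.5276, 0.0625, 0.0835]
tool_rot: [-0.0, 0.889, 0.457, -0.0]
contact_force: [-2.8, 1.4, 2.1]
opening: 0.0213
grip_force: 1.7
```

```bash
python3 -c "
from h import *
rep()"
```

```text
theta 1.1 r 0.0884 z 0.0835 ydeg -35.6 want -36.3 F tool [-0.5 -3.1 -2.1]
```

Request:
step_arm([
  [[0,0.3,0],[0,0,-0.19],0.75],
  [[0,0.3,0],[0,0,-0.19],0.75],
  [[0,0.3,0],[0,0,-0.19],0.75],
  [[0,0.3,0],[0,0,-0.19],0.75],
  [[0,0.3,0],[0,0,-0.19],0.75],
])

```text
time: 13.38
ee_pos: [0.5412, 0.0545, 0.0834]
tool_rot: [-0.0, 0.848, 0.529, 0.0]
contact_force: [-2.7, 1.6, 1.6]
opening: 0.0214
grip_force: 1.7
```

Request:
step_arm([
  [[0,0.15,0],[0,0,-0.1],0.75],
  [[0,0.15,0],[0,0,-0.1],0.75],
  [[0,0.15,0],[0,0,-0.1],0.75],
  [[0,0.15,0],[0,0,-0.1],0.75],
])

```text
time: 13.88
ee_pos: [0.5467, 0.052, 0.0834]
tool_rot: [0.0, 0.83, 0.558, 0.0]
contact_force: [-1.1, -0.2, -1.1]
opening: 0.0215
grip_force: 0.6
```

```bash
python3 -c "
from h import *
rep()"
```

```text
theta 1.347 r 0.0882 z 0.0834 ydeg -22.1 want -22.1 F tool [-0.6 -1.   1.1]
```

Request:
step_arm([
  [[0,0.1,0],[0,0,-0.06],0.75],
  [[0,0.1,0],[0,0,-0.06],0.75],
  [[0,0.1,0],[0,0,-0.06],0.75],
  [[0,0.1,0],[0,0,-0.06],0.75],
])

```text
time: 14.38
ee_pos: [0.5502, 0.0506, 0.0834]
tool_rot: [0.0, 0.818, 0.575, 0.0]
contact_force: [-1.3, 0.5, -0.9]
opening: 0.0214
grip_force: 0.6
```

Request:
step_arm([
  [[0,0.1,0],[0,0,-0.06],0.75],
  [[0,0.1,0],[0,0,-0.06],0.75],
  [[0,0,0],[0,0,0],0.75],
])

```text
time: 14.75
ee_pos: [0.5522, 0.0499, 0.0834]
tool_rot: [0.0, 0.812, 0.584, 0.0]
contact_force: [-0.5, -0.0, -0.1]
opening: 0.0212
grip_force: 0.2
```

```bash
python3 -c "
from h import *
rep()"
```

```text
theta 1.414 r 0.0883 z 0.0834 ydeg -18.6 want -18.3 F tool [-0.2 -0.4  0.1]
```

Request:
step_arm([
  [[0,0.1,0],[0,0,-0.06],0.75],
  [[0,0.1,0],[0,0,-0.06],0.75],
])

```text
time: 15.0
ee_pos: [0.554, 0.0493, 0.0834]
tool_rot: [-0.0, 0.806, 0.592, -0.0]
contact_force: [-1.5, 0.1, -0.7]
opening: 0.0217
grip_force: 0.6
```

Request:
step_arm([
  [[0,0.1,0],[0,0,-0.06],0.75],
  [[0,0.08,0],[0,0,-0.06],0.75],
])

```text
time: 15.25
ee_pos: [0.5557, 0.0487, 0.0834]
tool_rot: [-0.0, 0.799, 0.601, 0.0]
contact_force: [-1.7, 1.0, -0.5]
opening: 0.0214
grip_force: 0.5
```

```bash
python3 -c "
from h import *
rep()"
```

```text
theta 1.456 r 0.0883 z 0.0834 ydeg -16.1 want -15.9 F tool [ 0.5 -1.9  0.5]
```

Request:
step_arm([
  [[0,0.1,0],[0,0,-0.06],0.75],
  [[0,0.1,0],[0,0,-0.06],0.75],
])

```text
time: 15.5
ee_pos: [0.5577, 0.0482, 0.0834]
tool_rot: [0.0, 0.793, 0.609, 0.0]
contact_force: [-0.7, 1.3, 0.8]
opening: 0.021
grip_force: 0.5
```

Request:
step_arm([
  [[0,0.08,0],[0,0,-0.06],0.75],
  [[0,0,0],[0,0,0],0.75],
])

```text
time: 15.75
ee_pos: [0.5585, 0.0479, 0.0834]
tool_rot: [0.0, 0.79, 0.613, 0.0]
contact_force: [-0.0, -0.4, 0.4]
opening: 0.0215
grip_force: 0.2
```

```bash
python3 -c "
from h import *
rep()"
```

```text
theta 1.489 r 0.0884 z 0.0834 ydeg -14.4 want -14.0 F tool [-0.4  0.1 -0.4]
```

Request:
step_arm([
  [[0,0.1,0],[0,0,-0.06],0.75],
  [[0,0.1,0],[0,0,-0.06],0.75],
])

```text
time: 16.0
ee_pos: [0.5599, 0.0476, 0.0833]
tool_rot: [-0.0, 0.783, 0.622, -0.0]
contact_force: [-3.8, 1.8, 1.3]
opening: 0.0216
grip_force: 2.2
```

Request:
step_arm([
  [[0,0.08,0],[0,0,-0.06],0.75],
  [[0,0.08,0],[0,0,-0.06],0.75],
])

```text
time: 16.25
ee_pos: [0.5609, 0.0474, 0.0832]
tool_rot: [-0.001, 0.777, 0.63, -0.001]
contact_force: [-7.3, 4.3, 4.2]
opening: 0.0214
grip_force: 4.3
```

Run:
```python
from h import *
rep(); snap('side','side1'); snap('wrist','w4'); snap('scene','scene1')
a=np.radians(170.7)
for t in('side1','scene1'):
    W=cloud(load(t)); d=W[...,:2]-A; r=np.hypot(d[...,0],d[...,1])
    m=(W[...,2]>.045)&(W[...,2]<.075)&(r>.05)&(r<.105)&(d[...,1]>0)&(np.abs(d[...,0])<.08); q=d[m]
    c=q[q[:,1]>.05]; 
    # tongue direction by line through centroid
    print(t,m.sum(),q.mean(0).round(4) if len(q) else '', 'theta',((np.arctan2(q[:,1].mean(),q[:,0].mean())-np.radians(-9.3))).round(3),np.median(W[m][:,2]).round(4))
z=load('w4');W=wcloud(z); d=W[...,:2]-A; fa=(np.arctan2(d[...,1],d[...,0])-np.radians(170.7))%(2*np.pi); r=np.hypot(d[...,0],d[...,1])
m=(r>.029)&(r<.044)&(W[...,2]<.045)
print(' '.join(f'{x:.2f}:{np.median(W[k][:,2])*1e3:.0f}({k.sum()})' for x in np.arange(.05,2.5,.05) if (k:=m&(np.abs(fa-x)<.025)).sum()>1))
```

```text
theta 1.516 r 0.0884 z 0.0832 ydeg -11.9 want -12.4 F tool [ 2.7 -8.  -4.2]
side1 38 [0.0264 0.0803] theta 1.416 0.0648
scene1 211 [0.0139 0.0784] theta 1.558 0.0623
0.05:22(56) 0.10:22(56) 0.15:22(57) 0.20:22(57) 0.25:22(53) 0.30:22(57) 0.35:23(61) 0.40:23(54) 0.45:23(58) 0.50:23(54) 0.55:24(55) 0.60:24(57) 0.65:25(56) 0.70:26(54) 0.75:26(63) 0.80:27(59) 0.85:28(60) 0.90:29(63) 0.95:29(58) 1.00:30(62) 1.05:31(63) 1.10:31(61) 1.15:30(50) 1.20:30(29) 1.25:30(5) 1.75:38(11) 1.80:39(47) 1.85:39(59) 1.90:39(67) 1.95:39(69) 2.00:38(47) 2.05:17(37) 2.10:16(52) 2.15:17(54) 2.20:17(57) 2.25:17(53) 2.30:17(51) 2.35:17(57) 2.40:17(53) 2.45:17(56)
```

View pics/side1.png

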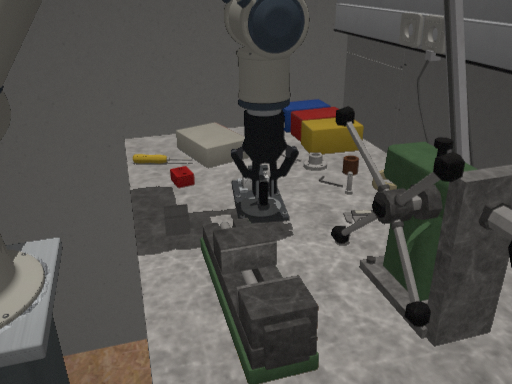

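I found the wall: 8 N built up, with contact at tool angle about 1.495. I'll back off to the notch centre, tool angle about 1.435, and close on the grip.

Request:
step_arm([
  [[0,-0.25,0],[0,0,0.16],0.75],
  [[0,-0.25,0],[0,0,0.16],0.75],
  [[0,-0.25,0],[0,0,0.16],0.75],
  [[0,0,0],[0,0,0],0.75],
])

```text
time: 16.9
ee_pos: [0.5546, 0.0489, 0.0835]
tool_rot: [0.0, 0.803, 0.596, 0.0]
contact_force: [-0.2, -0.0, -0.6]
opening: 0.0215
grip_force: 0.0
```

```bash
python3 -c "
from h import *
rep()"
```

```text
theta 1.443 r 0.0885 z 0.0835 ydeg -16.8 want -16.6 F tool [-0.1 -0.1  0.6]
```

Request:
step_arm([
  [[0,-0.07,0],[0,0,0.04],0.78],
  [[0,0,0],[0,0,0],0.8],
  [[0,0,0],[0,0,0],0.85],
  [[0,0,0],[0,0,0],0.85],
])

```text
time: 17.4
ee_pos: [0.5541, 0.049, 0.0835]
tool_rot: [0.0, 0.805, 0.594, 0.0]
contact_force: [1.2, -2.0, 3.1]
opening: 0.0163
grip_force: 58.4
```

Request:
step_arm([
  [[0,0,0.06],[0,0,0],0.85],
  [[0,0,0.06],[0,0,0],0.85],
])

```text
time: 17.65
ee_pos: [0.5541, 0.0491, 0.0822]
tool_rot: [0.0, 0.805, 0.594, 0.0]
contact_force: [1.4, -2.1, 2.6]
opening: 0.0163
grip_force: 58.4
```

Request:
step_arm([
  [[0,0,0.1],[0,0,0],0.85],
  [[0,0,0.1],[0,0,0],0.85],
  [[0,0,0.1],[0,0,0],0.85],
])

```text
time: 18.02
ee_pos: [0.5539, 0.0491, 0.0791]
tool_rot: [0.0, 0.805, 0.594, -0.0]
contact_force: [1.8, -3.7, 3.2]
opening: 0.0159
grip_force: 58.4
```

Request:
step_arm([
  [[0,0,0.1],[0,0,0],0.85],
  [[0,0,0.1],[0,0,0],0.85],
  [[0,0,0.1],[0,0,0],0.85],
])

```text
time: 18.4
ee_pos: [0.5539, 0.0491, 0.0761]
tool_rot: [0.0, 0.805, 0.594, -0.0]
contact_force: [1.7, -2.1, 3.0]
opening: 0.0164
grip_force: 58.4
```

Request:
step_arm([
  [[0,0,0.1],[0,0,0],0.85],
  [[0,0,0.1],[0,0,0],0.85],
])

```text
time: 18.65
ee_pos: [0.5539, 0.0491, 0.0741]
tool_rot: [0.0, 0.805, 0.594, 0.0]
contact_force: [1.5, -3.3, 3.0]
opening: 0.0161
grip_force: 58.4
```

Request:
step_arm([
  [[0,0,0.06],[0,0,0],0.85],
  [[0,0,0.06],[0,0,0],0.85],
])

```text
time: 18.9
ee_pos: [0.5539, 0.049, 0.0731]
tool_rot: [0.0, 0.805, 0.594, -0.0]
contact_force: [-0.4, -5.6, 9.8]
opening: 0.0161
grip_force: 58.9
```

Request:
step_arm([
  [[0,0,0.05],[0,0,0],0.85],
  [[0,0,0],[0,0,0],0.85],
])

```text
time: 19.15
ee_pos: [0.5539, 0.0489, 0.0728]
tool_rot: [0.0, 0.805, 0.594, -0.0]
contact_force: [-2.3, -6.3, 11.1]
opening: 0.0164
grip_force: 59.4
```

The clamp went down 10.7 mm, as expected, and the pad now bears at about 11 N. Let go and retreat.

Request:
step_arm([
  [[0,0,0],[0,0,0],0.65],
  [[0,0,0],[0,0,0],0.6],
  [[0,0,0],[0,0,0],0.6],
])

```text
time: 19.52
ee_pos: [0.5537, 0.0493, 0.0723]
tool_rot: [-0.0, 0.805, 0.594, -0.0]
contact_force: [-0.1, -0.0, 0.2]
opening: 0.0339
grip_force: 0.0
```

Request:
step_arm([
  [[0,0,-1],[0,0,0],0.6],
  [[0,0,-3],[0,0,0],0.6],
  [[0,0,-4],[0,0,0],0.6],
  [[-2,0,-4],[0,0,0],0.6],
  [[-4,0,0],[0,0,0],0.6],
])

```text
time: 20.15
ee_pos: [0.5379, -0.0082, 0.196]
tool_rot: [0.002, 0.804, 0.594, 0.002]
contact_force: [0.4, -0.6, -0.7]
opening: 0.0341
grip_force: 0.0
```

Run:
```python
from h import *
print(pose()[0]); snap('scene','scene2'); snap('wrist','w5')
f=np.radians(-9.3);ex=np.array([np.cos(f),np.sin(f)]);ey=np.array([-ex[1],ex[0]])
for t in('scene2','w5'):
    W=(wcloud if t[0]=='w' else cloud)(load(t)); d=W[...,:2]-A; F=np.stack([d@ex,d@ey],-1)
    m=(np.abs(F[...,0])<.05)&(np.abs(F[...,1]-.11)<.035)&(W[...,2]>.035); print(t,'nest heights',np.percentile(W[m][:,2],[10,30,50,70,90]).round(4))
    g=(W[...,2]>.085)&(np.hypot(F[...,0],F[...,1]+.09)<.04)&(W[...,2]<.12); print('grip',g.sum(),F[g].mean(0).round(4) if g.any() else '',np.nanmax(W[g][:,2]).round(4) if g.any() else '')
p=load('scene2')['p'][130:290,150:360]; cv2.imwrite('pics/c5.png',cv2.resize(p[:,:,::-1],None,fx=3.5,fy=3.5,interpolation=cv2.INTER_CUBIC))
```

```text
[ 0.53786024 -0.00820441  0.19604445]
scene2 nest heights [0.0382 0.0413 0.0431 0.0512 0.0527]
grip 85 [-0.0173 -0.0921] 0.1019Traceback (most recent call last):
  File "<stdin>", line 6, in <module>
    return _quantile_unchecked(
        a, q, axis, out, overwrite_input, method, keepdims, weights)
    return _ureduce(a,
                    func=_quantile_ureduce_func,
    ...<5 lines>...
                    overwrite_input=overwrite_input,
                    method=method)
    r = func(a, **kwargs)
    result = _quantile(arr,
                       quantiles=q,
    ...<2 lines>...
                       out=out,
                       weights=wgt)
    slices_having_nans = np.isnan(arr[-1, ...])
                                  ~~~^^^^^^^^^
IndexError: index -1 is out of bounds for axis 0 with size 0
```

Grip top reads 101.9 mm against 105.1 mm at rest, about 3 mm below rest. That puts the pad at about 44 mm, so the clamp is locked. Handing in.

```bash
python3 -c "
from bench import manip
print(manip.hand_in())"
```

```text
the job is handed in; nothing more can be done
None
```

I handed the job in with the block seated in the nest and the clamp pressed about 11 mm down into the notch, with the pad on the block at about 11 N. The highest force I read on the tool was about 12 N, and the arm was clear at the end. The hand-in returned no verdict.

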